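# Sort glaze test tiles by the dot on their backs

## Task

Take the keeper bar off the slotted carry rack, slide every test tile up out of its slot and turn it round to see the coloured dot on its back, then stand it on the leaning ledge that carries the disc of that colour, resting back on the board with its dot facing outward over the disc. When the rack is empty and all tiles are sorted, lay the bar back in its seats across the two end posts. Never let a tile fall flat, and leave the jar and the bowl where they are.

Things in the scene. Friction and masses are not known exactly. Their poses are not given: they have to be found in the camera images.
- rack: Fixed wooden rack, 340 (its x) x 140 mm (y), floor 10 mm thick. Origin: centre of its underside on the table, z up. Four upright slots across it at x = -93, -31, 31, 93 mm, 13 mm wide, open on top; slotted side walls (|y| 38 to 63 mm, |x| to 135) rise to 85 mm. A post at each end (|x| 141 to 165, |y| to 26 mm) carries the bar.
- rack_seat (a point): Where the centre of the bar's underside belongs: midway between the end posts' seats, 134 mm above the table. Cheeks and end stops rise 16 mm above each seat; the seats are 32 mm wide between cheeks (rack y), end stops 314 mm apart (rack x).
- bar: Loose dark wooden keeper bar, 304 (its x) x 24 (y) x 28 mm high (z), about 0.16 kg; origin at the centre of its underside. It starts in its seats on the two end posts of the rack, 4 mm above the tile tops, so that no tile can come out.
- tile_1: Ceramic tile, 100 wide (its y) x 120 high (z) x 9 mm thick (x), about 0.24 kg; origin: centre of lower edge. Front (+x) grey-green; bare back (-x) has a blue dot, 44 mm across, 50 mm above the lower edge. Starts upright in any rack slot on the rack floor, front to the rack's +x (away from the robot), dot hidden; top 130 mm above the table. May be absent.
- tile_2: Ceramic tile, 100 wide (its y) x 120 high (z) x 9 mm thick (x), about 0.24 kg; origin: centre of lower edge. Front (+x) grey-green; bare back (-x) has a blue dot, 44 mm across, 50 mm above the lower edge. Starts upright in any rack slot on the rack floor, front to the rack's +x (away from the robot), dot hidden; top 130 mm above the table. May be absent.
- tile_3: Ceramic tile, 100 wide (its y) x 120 high (z) x 9 mm thick (x), about 0.24 kg; origin: centre of lower edge. Front (+x) grey-green; bare back (-x) has a red dot, 44 mm across, 50 mm above the lower edge. Starts upright in any rack slot on the rack floor, front to the rack's +x (away from the robot), dot hidden; top 130 mm above the table. May be absent.
- tile_4: Ceramic tile, 100 wide (its y) x 120 high (z) x 9 mm thick (x), about 0.24 kg; origin: centre of lower edge. Front (+x) grey-green; bare back (-x) has a red dot, 44 mm across, 50 mm above the lower edge. Starts upright in any rack slot on the rack floor, front to the rack's +x (away from the robot), dot hidden; top 130 mm above the table. May be absent.
- ledge_left: Fixed leaning ledge on the robot's left, for two tiles side by side. Origin on the table, z up; faces its own +x; 250 mm long (y -125 to 125). Base 10 mm thick, x -60 to 90. Back board: front face meets the base at x = -20, leans back 18 degrees (to -x going up), 70 mm high along the slope. Lip 14 mm high above the base at x 4 to 12: the tile's foot stands between board and lip.
- ledge_right: Fixed leaning ledge on the robot's right, for two tiles side by side. Origin on the table, z up; faces its own +x; 250 mm long (y -125 to 125). Base 10 mm thick, x -60 to 90. Back board: front face meets the base at x = -20, leans back 18 degrees (to -x going up), 70 mm high along the slope. Lip 14 mm high above the base at x 4 to 12: the tile's foot stands between board and lip.
- disc_blue: Fixed blue disc, 52 mm across, 8 thick, lying on the base of one ledge in front of its lip (ledge x = 50 mm, y = 0): tiles with a blue dot belong on that ledge. Which ledge carries it varies. Origin at the centre of its underside.
- disc_red: Fixed red disc, 52 mm across, 8 thick, lying on the base of one ledge in front of its lip (ledge x = 50 mm, y = 0): tiles with a red dot belong on that ledge. Which ledge carries it varies. Origin at the centre of its underside.
- jar: Bystander: closed glaze jar, 72 mm across, 110 high. Origin at the centre of its underside.
- bowl: Bystander: white bowl, 90 mm across, 55 high. Origin at the centre of its underside.

How it is judged:
By the outcome, as a careful person would: the job done as asked, in the order asked, and still so for the second after the job is handed in, with the robot touching nothing.
Of tile_1, tile_2, tile_3, tile_4 only 3 to 4 are there at a start; the rules pass over those that are not, and their reading is None.
At some moment in a run one of bar may be knocked a few centimetres aside while the robot is not near it.
It also fails if it takes over 208 s, if anything falls off the work surface, if the arm or the gripper's body presses on something with over 40 N, if the wrist force passes 120 N, or if a joint passes its speed limit or range.

## Robot

A 6-joint arm with a two-finger parallel gripper is mounted at the origin on the work surface. World frame = base frame: x ahead of the robot, y to its left, z up, the work surface at z = 0. Lengths are in m, angles in rad, forces in N, time in s.
With the tool pointing down it reaches from about 0.3 to 0.775 m from the base axis. Payload 14.6 kg.
Tool frame: the origin (TCP) lies midway between the tips of the shut fingers; the grasp point (between the pads) lies 19 mm behind it (ctrl.tcp_to_grasp is the z of the grasp point in the tool frame, in m); z points along the fingers, y is the line along which they close (so a half turn about z gives the same grasp; the last joint's range is limited). The gripper opens to 94 mm and grips with 3 to 60 N. Pads are 16 mm wide; open, the fingers measure 119 mm over their backs; the gripper's body (75 mm by 177 mm) begins 78 mm behind the grasp point.
Start: joints at [1.152, 0.3, 1.521, -0, 1.321, -0.067], TCP at [0.19, 0.516, 0.205] pointing down, gripper open.
Joint ranges: [-3.03, 3.03], [-0.79, 2.21], [0.23, 2.52], [-1.04, 4.18], [0, 3.07], [-2.55, 2.55]. Speed limits (rad/s): [2.22, 2.22, 2.57, 3.14, 3.14, 3.14].

## Interface

Orientations are given as [roll, pitch, yaw] about the fixed x, y, z axes, in that order (R = Rz(yaw) Ry(pitch) Rx(roll)).
In Python, from station import monitor, camera, ctrl gives the robot as it stands.
- The arm moves only by the tool apply_moves, never from a script. Its argument "plan" is one flat list of numbers, 4 for each row, row after row: the shift along the tool's x, y, z in mm, then the turn about the tool's z in rad. In form: [dx, dy, dz, spin, dx, dy, dz, spin, ...]. A call has 1 to 20 rows; each row shifts and turns the commanded pose from where the row before left it, along the tool's axes as they then stand; what a row does not reach is not made up. A row lasts 1/10 s, in which the tool goes at most 50 mm and 8.59 degrees, less where a joint would pass 70% of its speed; a pose out of reach is approached as far as the arm can. A call is refused whole if a number of a shift passes 50 or a number of a turn 0.15, either way. A call with a gripper value outside its range is refused whole. "hand" is the gripper command: -1 is shut, 1 is fully open, values between are in proportion, set as the call begins (left out, the last holds). The fingers move at their own pace and stop on an object; "squeeze" is the grip in N (left out, the last holds). Time passes only in rows, so rows that do not move let the fingers close. It gives the time, the measured TCP pose, the force, the opening and the grip force at its end, in the units of the state.
- monitor.get_obs(): the state, without advancing time (a new reading comes with each control period).
- camera(name): name is "scene" or "top"; returns a dict with "image" (384x512x3 uint8, red, green, blue), "range_z" (384x512 float32, m along the optical axis (not along the pixel's ray), 0 where there is no reading), "mtx" (3x3 intrinsics, pixels), "rvec" (rotation vector, rad) and "tvec" (3), from world to camera coordinates, as OpenCV has them. Camera axes: x right, y down, z forward; pixel columns grow to the right and rows downward; lengths in m; the calibration is good to about 2 mm. A picture is of the moment at which its call begins.
- ctrl.hand_in(): hands the job in; it is judged then, once.
The state is a dict: "time_s": time; "qpos": joint angles; "joint_vel": joint speeds; "tau": joint torques, N m; "ee_pos": TCP position; "eef_rot": TCP orientation; "force": force on the tool from outside, world axes, zero at the start; "moment": the same for the moment, N m; "grip_width": finger opening in m; "grip_force": force on a finger pad.
Only numpy, scipy, OpenCV 4.12 (cv2) and the standard library are available. Lean on these libraries where they do the work, as an engineer would, in place of code of your own. Each camera call takes 0.05 s, during which the arm holds its last target. There are 200 camera calls.

## Working session

There is one attempt and no reset: what is moved stays moved. The work goes in short steps, Python scripts to look and compute and a tool call to move; the robot and the scene stay as the last step left them, time stands still between calls to the robot, and variables do not carry over. Pictures are saved under pics/ and viewed, at most 14 in all, crops included, and the job is handed in when it is done.

Besides the shell and the picture viewer there is one more tool, called as name(argument=value, ...) on one line, values as JSON. apply_moves: Moves the arm, as the interface text tells. Its arguments: {"type":"object","properties":{"plan":{"type":"array","items":{"type":"number"}},"hand":{"type":"number"},"squeeze":{"type":"number"}},"required":["plan"]}

```bash
ls; mkdir -p pics; python3 - <<'E'
from station import monitor,camera,ctrl
import cv2,numpy as np
print(monitor.get_obs()); print(ctrl.tcp_to_grasp)
for n in("scene","top"):
    c=camera(n); np.savez(f"pics/{n}0.npz",**c)
    cv2.imwrite(f"pics/{n}0.png",c["image"][:,:,::-1])
    R=cv2.Rodrigues(c["rvec"])[0]; print(n,c["mtx"].tolist(),(-R.T@c["tvec"].ravel()).round(3),R.round(3).tolist())
E
```

```text
pics
{'time_s': 0.0, 'qpos': array([ 1.15238164e+00,  3.00473135e-01,  1.52160986e+00,  5.88637776e-06,
        1.32070704e+00, -6.65918097e-02]), 'joint_vel': array([ 0.00185225, -0.00101476, -0.00084388, -0.0004268 ,  0.00042943,
        0.00017671]), 'tau': array([-5.75506929e-04, -5.31810665e+01, -3.52729046e+01,  7.08401855e-02,
        2.43904372e-02, -1.34328266e-04]), 'ee_pos': array([0.18941951, 0.51605766, 0.20487305]), 'eef_rot': array([-3.14039831e+00, -8.53651266e-05,  2.78976827e+00]), 'force': array([-0.4360808 ,  0.37108198,  0.18538218]), 'moment': array([ 0.00476571, -0.00848083, -0.00313788]), 'grip_force': 0.0, 'grip_width': 0.09370259968370012}
-0.0188
scene [[484.08602468400994, 0.0, 250.14560825679862], [0.0, 484.08602468400994, 193.34581162102722], [0.0, 0.0, 1.0]] [1.399 0.303 0.944] [[-0.337, 0.941, 0.0], [0.652, 0.233, -0.722], [-0.679, -0.243, -0.692]]
top [[357.341940511744, 0.0, 253.19734956559645], [0.0, 357.341940511744, 190.66445758084748], [0.0, 0.0, 1.0]] [ 0.459 -0.015  1.042] [[0.015, -1.0, -0.018], [-0.99, -0.012, -0.139], [0.139, 0.02, -0.99]]
```

```bash
python3 -c "
import cv2,numpy as np
a=cv2.imread('pics/scene0.png');b=cv2.imread('pics/top0.png')
cv2.imwrite('pics/a0.png',cv2.resize(a,(800,600)));cv2.imwrite('pics/b0.png',cv2.resize(b,(800,600)))"
```

```text
(no output)
```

View pics/a0.png

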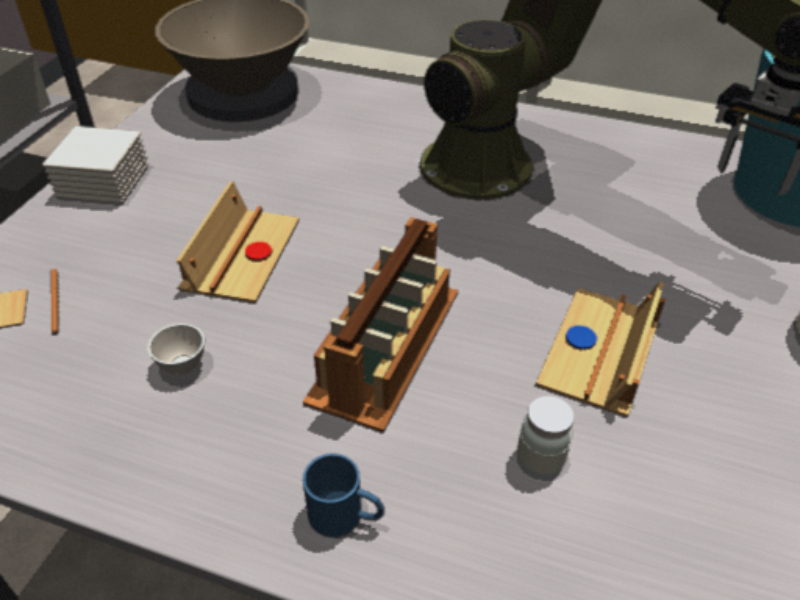

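View pics/b0.png

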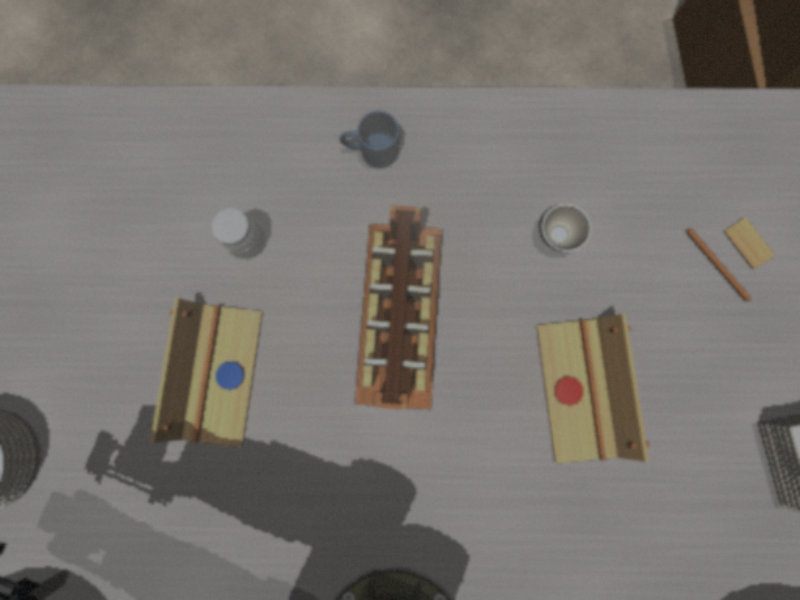

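Scene view: bar on the rack at about (385,280), four tiles under it; red disc (258,250), blue disc (581,337), jar (547,440), bowl (177,350). Top view: rack at (400,315), with the blue ledge on the robot's left (230,375) and the red ledge on its right (568,390).

```bash
cat > h.py <<'E'
import cv2,numpy as np
def cloud(c):
    d=c["range_z"];v,u=np.mgrid[:d.shape[0],:d.shape[1]];K=c["mtx"]
    p=np.stack([(u-K[0,2])/K[0,0]*d,(v-K[1,2])/K[1,1]*d,d],-1)
    R=cv2.Rodrigues(c["rvec"])[0]; w=(p-c["tvec"].ravel())@R
    w[d<=0]=np.nan; return w
def rect(P):
    r=cv2.minAreaRect((P[:,:2]*1000).astype(np.float32)); return np.round(r[0],1),np.round(r[1],1),round(r[2],1),len(P)
def box(w,x,y,z):
    P=w.reshape(-1,3); m=np.all((P>[x[0],y[0],z[0]])&(P<[x[1],y[1],z[1]]),axis=1); return m
def hsv(c): return cv2.cvtColor(c["image"],cv2.COLOR_RGB2HSV)
E
python3 - <<'E'
from h import *
for n in("scene","top"):
    c=dict(np.load(f"pics/{n}0.npz")); w=cloud(c); P=w.reshape(-1,3); H=hsv(c).reshape(-1,3).astype(int)
    t=P[box(w,(.3,.4),(-.3,.3),(-.02,.03))&(H[:,1]<40)]; print(n,"table z",np.median(t[:,2]).round(4))
    m=box(w,(.2,.8),(-.12,.12),(.152,.175)); print("bar top",rect(P[m]),np.median(P[m,2]))
    m=box(w,(.2,.8),(-.12,.12),(.122,.14))&(H[:,1]<90); Q=P[m]; print("tile tops z",np.median(Q[:,2]))
    if len(Q):
        o=np.argsort(Q[:,0]);Q=Q[o]; 
        for g in np.split(Q,np.where(np.diff(Q[:,0])>.015)[0]+1): print("   tile",rect(g),g[:,2].mean().round(4))
    for nm,lo,hi in(("blue",100,130),("red",-1,8)):
        m=(H[:,0]>lo)&(H[:,0]<hi)&(H[:,1]>150)&(H[:,2]>60)&box(w,(.2,.6),(-.5,.5),(0,.04)); print(nm,P[m].mean(0).round(4),rect(P[m]))
    for nm,y in(("L",(.15,.42)),("R",(-.42,-.15))):
        m=box(w,(.2,.62),y,(.0055,.05))&(H[:,1]>60); print(nm,"base-ish",rect(P[m]))
        m=box(w,(.2,.62),y,(.0,.016))&(H[:,1]>60)&(H[:,0]<40)&(H[:,0]>12); print(nm,"base z",np.median(P[m,2]).round(4))
        m=box(w,(.2,.62),y,(.035,.09)); print(nm,"board top",rect(P[m]), np.percentile(P[m,2],98).round(4))
    m=box(w,(.2,.8),(-.12,.12),(.006,.013))&(H[:,1]>60); print("rack base",rect(P[m]),np.median(P[m,2]))
E
```

```text
scene table z 0.0005
bar top (array([579. ,   0.7]), array([ 49.3, 326.3]), 86.5, 1003) 0.1621277029524467
tile tops z 0.12956699897803248
   tile (array([420.6,  35.1]), array([4. , 0.5]), 21.4, 4) 0.1299
   tile (array([489.4,   5.5]), array([100.3,  26.9]), 89.4, 117) 0.1285
   tile (array([545.8,   2.5]), array([96.4, 47. ]), 63.8, 122) 0.1291
   tile (array([635.4,  -3.9]), array([99.9, 82.4]), 86.3, 272) 0.1293
   tile (array([699.3,   4.1]), array([0., 0.]), 0.0, 1) 0.14
   tile (array([717.6,  15.9]), array([4.8, 0. ]), -159.2, 2) 0.1329
blue [0.4625 0.308  0.0184] (array([461.1, 307.8]), array([46.6, 45.2]), 2.9, 201)
red [ 0.443 -0.308  0.019] (array([ 442.1, -308. ]), array([57.7, 47.2]), 27.1, 156)
L base-ish (array([462.9, 343.4]), array([149.3, 256.4]), 84.2, 3557)
L base z 0.0103
L board top (array([468.3, 401.8]), array([ 31.9, 256.2]), 84.5, 704) 0.0783
R base-ish (array([ 444.6, -341.2]), array([257.5, 149.9]), 5.4, 2801)
R base z 0.011
R board top (array([ 448.7, -398.4]), array([257.7,  33.3]), 5.5, 894) 0.0785
rack base (array([576.7,   1. ]), array([139.8, 343.4
[... 542 characters left out ...]
e (array([725.6, -11.7]), array([49.8, 21.1]), 88.8, 44) 0.1332
blue [nan nan nan] (array([0., 0.]), array([0., 0.]), 0.0, 0)
red [ 0.4423 -0.3161  0.0169] (array([ 441.9, -314.8]), array([42.3, 30.1]), 20.7, 113)
L base-ish (array([460.3, 330. ]), array([126., 249.]), 83.9, 4077)
L base z 0.01
L board top (array([466.7, 397.1]), array([ 31.8, 249.6]), 86.2, 1221) 0.0777
R base-ish (array([ 442.4, -332.6]), array([250. , 126.5]), 6.2, 4288)
R base z 0.009
R board top (array([ 449.2, -397.7]), array([250. ,  32.1]), 3.4, 1227) 0.0769
rack base (array([574.8,  -1.3]), array([138.9, 338.4]), 86.7, 1465) 0.009514101457872265<stdin>:11: RuntimeWarning: Mean of empty slice.
  ret = um.true_divide(
```

apply_moves(plan=[0, 0, 0, -0.098, 0, 0, 0, -0.098, 0, 0, 0, -0.098, -26, -31, 0, 0, -26, -31, 0, 0, -26, -31, 0, 0, -26, -31, 0, 0, -26, -31, 0, 0, -26, -31, 0, 0, -26, -31, 0, 0, -26, -31, 0, 0, -26, -31, 0, 0, -26, -31, 0, 0, -26, -31, 0, 0, -26, -31, 0, 0, -26, -31, 0, 0, -26, -31, 0, 0, -26, -31, 0, 0, -25, -29, 0, 0], hand=1, squeeze=30)

```text
time_s: 2.0
ee_pos: [0.576, -0.0025, 0.2051]
eef_rot: [3.142, -0.001, 3.083]
force: [0.1, 1.0, 0.3]
grip_width: 0.0942
grip_force: 0.0
```

```bash
cat >> h.py <<'E'
def to(x,y,z,yawdeg):
    from station import monitor
    o=monitor.get_obs(); p=o["ee_pos"]*1000; y0=o["eef_rot"][2]; yt=np.radians(yawdeg)
    q=o["qpos"]; cands=[yt+k*2*np.pi for k in(-1,0,1)]; lift=q[0]-q[5]+np.pi/2
    c,s=np.cos(yt),np.sin(yt); D=np.array([x,y,z])-p
    sp=[lift-a for a in cands]
    print("t",round(o["time_s"],2),"at",p.round(1),"yaw",round(np.degrees(lift),1),round(np.degrees(y0),1),"spin opts",np.round(sp,3),"| dx,dy,dz",np.round([D[0]*c+D[1]*s,D[0]*s-D[1]*c,-D[2]],1))
E
python3 - <<'E'
from h import *
to(575.5,-.5,138,176.7)
# ledges: lip, front edge, base ends
for n in("scene","top"):
    c=dict(np.load(f"pics/{n}0.npz")); w=cloud(c); P=w.reshape(-1,3); H=hsv(c).reshape(-1,3).astype(int)
    for nm,yaw,o in(("L",-95.5,(463,357)),("R",95.5,(444,-357))):
        a=np.radians(yaw); R=np.array([[np.cos(a),np.sin(a)],[-np.sin(a),np.cos(a)]])
        m=box(w,(.2,.7),(.2,.48) if nm=="L" else (-.48,-.2),(.0,.09)); Q=P[m]; hh=H[m]
        L=(Q[:,:2]*1000-o)@R.T; z=Q[:,2]*1000
        k=(abs(L[:,0])<25)&(abs(L[:,1])<110)&(z>20)&(z<30); k&=(L[:,0]>-5); f=np.polyfit(L[k,1],L[k,0],1); print(n,nm,"lip x@0 %.1f slope %.3f z %.1f n%d"%(f[1],f[0],np.median(z[k]),k.sum()))
        k=(z>35)&(abs(L[:,1])<110)&(L[:,0]<-20); A=np.c_[L[k],np.ones(k.sum())]
        k2=k.copy(); s=np.linalg.lstsq(np.c_[z[k]-10,L[k,1],np.ones(k.sum())],L[k,0],rcond=None)[0]; print("   board x=%.3f*(z-10)+%.3f*y+%.1f"%tuple(s),"y range",np.percentile(L[(z>45)][:,1],[1,99]).round(1))
        k=(abs(z-10)<5)&(L[:,0]>20)&(hh[:,1]>60); print("   base front x",np.percentile(L[k,0],[98]).round(1),"y",np.percentile(L[k,1],[1,99]).round(1))
    for nm,lo,hi in(("blue",100,130),("red",-1,8)):
        m=(((H[:,0]>lo)&(H[:,0]<hi))|((nm=="red")&(H[:,0]>172)))&(H[:,1]>110)&(H[:,2]>40)&box(w,(.2,.6),(-.5,.5),(.01,.04)); print(nm,rect(P[m]))
E
```

```text
t 2.0 at [576.   -2.5 205.1] yaw 176.7 176.7 spin opts [ 6.283e+00 -1.000e-03 -6.284e+00] | dx,dy,dz [ 0.6  2.  67.1]
scene L lip x@0 6.2 slope 0.005 z 24.4 n195
   board x=-0.225*(z-10)+0.002*y+-31.1 y range [-120.3  127. ]
   base front x [86.7] y [-120.5  126.5]
scene R lip x@0 7.8 slope -0.016 z 24.4 n173
   board x=-0.362*(z-10)+-0.016*y+-19.9 y range [-258.4  121.1]
   base front x [88.5] y [-126.4  121.5]
blue (array([459.7, 308.3]), array([49.2, 47.3]), 2.9, 210)
red (array([ 442.1, -308. ]), array([57.7, 47.2]), 27.1, 156)
top L lip x@0 8.3 slope 0.004 z 23.7 n258
   board x=-0.388*(z-10)+0.003*y+-18.1 y range [-122.   240.9]
   base front x [88.1] y [-122.6  120.6]
top R lip x@0 5.3 slope -0.018 z 22.9 n233
   board x=-0.393*(z-10)+-0.019*y+-21.2 y range [-254.3  120.8]
   base front x [86.5] y [-121.6  121.4]
blue (array([458.7, 307.6]), array([42.5, 43.5]), 1.0, 206)
red (array([ 440.1, -308.9]), array([47.8, 46.5]), 3.0, 244)
```

apply_moves(plan=[0, 2, 20, 0, 0, 0, 20, 0, 0, 0, 15, 0, 0, 0, 10, 0, 0, 0, 2, 0, 0, 0, 0, 0])

```text
time_s: 2.6
ee_pos: [0.5755, 0.0012, 0.1386]
eef_rot: [-3.142, 0.0, 3.084]
force: [0.2, 1.0, -0.3]
grip_width: 0.0941
grip_force: 0.0
```

apply_moves(plan=[0, 0, 0, 0, 0, 0, 0, 0, 0, 0, 0, 0, 0, 0, 0, 0, 0, 0, 0, 0, 0, 0, 0, 0, 0, 0, 0, 0, 0, 0, 0, 0], hand=-1, squeeze=30)

```text
time_s: 3.4
ee_pos: [0.5754, 0.0012, 0.1384]
eef_rot: [-3.142, -0.0, 3.084]
force: [-0.2, 0.2, 0.0]
grip_width: 0.0332
grip_force: 0.0
```

apply_moves(plan=[0, 0, 0, 0, 0, 0, 0, 0, 0, 0, 0, 0, 0, 0, 0, 0, 0, 0, 0, 0, 0, 0, -3, 0, 0, 0, -7, 0, 0, 0, -15, 0, 0, 0, -25, 0, 0, 0, -25, 0, 0, 0, 0, 0])

```text
time_s: 4.5
ee_pos: [0.5766, 0.0012, 0.2172]
eef_rot: [3.142, 0.006, 3.084]
force: [-0.1, 0.3, -2.0]
grip_width: 0.0236
grip_force: 30.0
```

```bash
python3 -c "
from h import *
to(450,168,140,176.7)"
```

```text
t 4.5 at [576.6   1.2 217.2] yaw 176.7 176.7 spin opts [ 6.283 -0.    -6.283] | dx,dy,dz [136.  159.3  77.2]
```

apply_moves(plan=[10, 12, 0, 0, 20, 23, 0, 0, 20, 23, 0, 0, 20, 23, 0, 0, 20, 23, 0, 0, 20, 23, 0, 0, 16, 20, 0, 0, 10, 12, 0, 0, 0, 0, 40, 0, 0, 0, 40, 0, 0, 0, 40, 0, 0, 0, 40, 0, 0, 0, 20, 0, 0, 0, 0, 0, 0, 0, 0, 0])

```text
time_s: 6.0
ee_pos: [0.4482, 0.168, 0.0336]
eef_rot: [-3.141, -0.001, 3.084]
force: [0.3, 0.1, -0.8]
grip_width: 0.0238
grip_force: 30.0
```

apply_moves(plan=[0, 0, 15, 0, 0, 0, 8, 0, 0, 0, 3, 0, 0, 0, 2, 0, 0, 0, 0.5, 0, 0, 0, 0, 0])

```text
time_s: 6.6
ee_pos: [0.449, 0.1678, 0.0053]
eef_rot: [3.141, 0.0, 3.084]
force: [-0.4, -1.0, -1.9]
grip_width: 0.0238
grip_force: 30.0
```

apply_moves(plan=[0, 0, 0, 0, 0, 0, 0, 0, 0, 0, 0, 0, 0, 0, 0, 0, 0, 0, 0, 0, 0, 0, 0, 0, 0, 0, -10, 0, 0, 0, -30, 0, 0, 0, -50, 0, 0, 0, -50, 0, 0, 0, -50, 0], hand=0.2)

```text
time_s: 7.7
ee_pos: [0.4483, 0.1676, 0.1978]
eef_rot: [3.141, 0.001, 3.084]
force: [0.3, 0.5, -0.4]
grip_width: 0.0561
grip_force: 0.0
```

```bash
python3 -c "
from h import *
to(668,-6.5,220,86.7)
print([(575.3+s*.99834,-1.3-s*.0576) for s in (-93,-31,31,93)])"
```

```text
t 7.7 at [448.3 167.6 197.8] yaw 176.7 176.7 spin opts [ 7.854  1.571 -4.713] | dx,dy,dz [-161.2  229.4  -22.2]
[(482.45437999999996, 4.0568), (544.35146, 0.4855999999999998), (606.2485399999999, -3.0856), (668.14562, -6.6568)]
```

apply_moves(plan=[0, 0, -2, 0.143, 0, 0, -2, 0.143, 0, 0, -2, 0.143, 0, 0, -2, 0.143, 0, 0, -2, 0.143, 0, 0, -2, 0.143, 0, 0, -2, 0.143, 0, 0, -2, 0.143, 0, 0, -2, 0.143, 0, 0, 0, 0.143, 0, 0, 0, 0.141, -20, 28.5, 0, 0, -20, 28.5, 0, 0, -20, 28.5, 0, 0, -20, 28.5, 0, 0, -20, 28.5, 0, 0, -20, 28.5, 0, 0, -20, 28.5, 0, 0, -20, 28.5, 0, 0], hand=-0.15)

```text
time_s: 9.6
ee_pos: [0.6679, -0.0062, 0.2137]
eef_rot: [3.141, 0.0, 1.513]
force: [0.5, 0.6, 1.0]
grip_width: 0.0398
grip_force: 0.0
```

apply_moves(plan=[0, 0, 0, 0, 0, 0, 0, 0])

```text
time_s: 9.8
ee_pos: [0.667, -0.0055, 0.2129]
eef_rot: [-3.141, -0.0, 1.512]
force: [0.2, -0.3, 0.7]
grip_width: 0.0397
grip_force: 0.0
```

```bash
python3 - <<'E'
from h import *
from station import camera
to(668,-6.8,88,86.7)
for n in ("top","scene"):
    c=camera(n); w=cloud(c);P=w.reshape(-1,3); H=hsv(c).reshape(-1,3).astype(int)
    m=box(w,(.25,.66),(.1,.24),(.015,.04)); print(n,"bar",rect(P[m]),P[m,2].mean())
    m=box(w,(.43,.8),(-.12,.12),(.122,.137))&(H[:,1]<90); Q=P[m]; Q=Q[np.argsort(Q[:,0])]
    for g in np.split(Q,np.where(np.diff(Q[:,0])>.015)[0]+1):
        if len(g)>20: print("   tile",rect(g),g[:,2].mean().round(4))
E
```

```text
t 9.8 at [667.   -5.5 212.9] yaw 86.6 86.6 spin opts [ 6.282e+00 -1.000e-03 -6.284e+00] | dx,dy,dz [ -1.3   1.1 124.9]
top bar (array([486.4, 166. ]), array([ 24.6, 227.8]), 86.3, 467) 0.027055892097757567
scene bar (array([450.8, 169.7]), array([ 24.8, 306.6]), 86.6, 782) 0.0273834146849524
   tile (array([484. ,   5.8]), array([99.1, 13.7]), 85.7, 173) 0.1283
   tile (array([546.6,  11.3]), array([80.4, 14.4]), 86.9, 147) 0.1285
   tile (array([607.6,  -1.8]), array([99.5, 13.9]), 86.6, 182) 0.1281
   tile (array([669.6,  -5.1]), array([99.4, 12.7]), 86.7, 208) 0.1289
```

apply_moves(plan=[-1, 1.5, 25, 0, 0, 0, 40, 0, 0, 0, 40, 0, 0, 0, 15, 0, 0, 0, 5, 0, 0, 0, 0, 0])

```text
time_s: 10.5
ee_pos: [0.669, -0.006, 0.0893]
eef_rot: [3.14, -0.0, 1.513]
force: [-0.3, -0.7, -0.3]
grip_width: 0.0402
grip_force: 0.0
```

apply_moves(plan=[0, 0, 0, 0, 0, 0, 0, 0, 0, 0, 0, 0, 0, 0, 0, 0, 0, 0, 0, 0, 0, 0, 0, 0, 0, 0, 0, 0, 0, 0, 0, 0], hand=-1, squeeze=25)

```text
time_s: 11.3
ee_pos: [0.6687, -0.0063, 0.0884]
eef_rot: [3.141, 0.0, 1.513]
force: [-2.6, 0.5, 5.5]
grip_width: 0.0088
grip_force: 25.0
```

apply_moves(plan=[0, 0, 0, 0, 0, 0, -3, 0, 0, 0, -7, 0, 0, 0, -15, 0, 0, 0, -25, 0, 0, 0, -30, 0, 0, 0, -30, 0, 0, 0, -30, 0, 0, 0, -15, 0, 0, 0, 0, 0])

```text
time_s: 12.3
ee_pos: [0.6693, -0.0063, 0.2466]
eef_rot: [3.136, -0.0, 1.513]
force: [0.7, -0.5, -2.3]
grip_width: 0.009
grip_force: 25.0
```

apply_moves(plan=[0, 0, 0, 0.14, 0, 0, 0, 0.14, 0, 0, 0, 0.14, 0, 0, 0, 0.14, 0, 0, 0, 0.14, 0, 0, 0, 0.14, 0, 0, 0, 0.14, 0, 0, 0, 0.14, 0, 0, 0, 0.14, 0, 0, 0, 0.14, 0, 0, 0, 0.14, 0, 0, 0, 0.14])

```text
time_s: 13.5
ee_pos: [0.6683, -0.0063, 0.242]
eef_rot: [3.141, 0.002, -0.173]
force: [0.0, -0.5, -3.4]
grip_width: 0.0089
grip_force: 25.0
```

```bash
cat >> h.py <<'E'
def dot(xc,yc,zb):
    from station import camera
    c=camera("scene"); w=cloud(c);P=w.reshape(-1,3); H=hsv(c).reshape(-1,3).astype(int)
    m=box(w,(xc-.06,xc+.06),(yc-.06,yc+.06),(zb,zb+.11))&(H[:,1]>110)
    for nm,k in(("blue",m&(H[:,0]>95)&(H[:,0]<130)),("red",m&((H[:,0]<8)|(H[:,0]>172)))): print(nm,k.sum(),P[k].mean(0).round(3) if k.sum() else "")
    return c
E
python3 - <<'E'
from h import *
c=dot(.669,-.006,.165); cv2.imwrite("pics/d1.png",cv2.resize(c["image"][80:300,150:350,::-1],None,fx=2,fy=2))
for n,o,y in(("R+",(444.1,-358.3),96.5),("L",(463.1,358),-95.7)):
    a=np.radians(y)
    for yy in(55,-55): print(n,yy,np.round([o[0]-12.5*np.cos(a)-yy*np.sin(a),o[1]-12.5*np.sin(a)+yy*np.cos(a)],1),"toolyaw",y-90 if n=="R+" else y+270)
to(445,-370,246,6.5)
E
```

```text
blue 0 
red 123 [0.67  0.    0.216]
R+ 55 [ 390.9 -376.9] toolyaw 6.5
R+ -55 [ 500.2 -364.5] toolyaw 6.5
L 55 [519.1 365. ] toolyaw 174.3
L -55 [409.6 375.9] toolyaw 174.3
t 13.55 at [668.3  -6.3 242. ] yaw -10.4 -10.4 spin opts [ 5.988 -0.295 -6.578] | dx,dy,dz [-263.   336.1   -4. ]
```

View pics/d1.png

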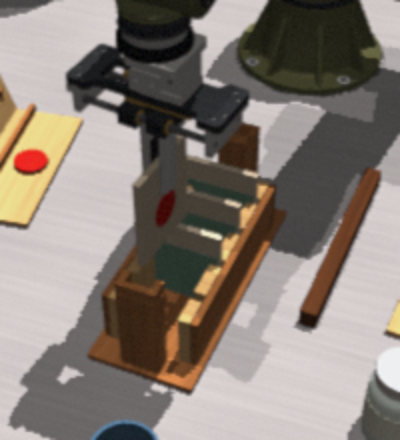

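The crop shows a red dot at about (166,207) on the held tile, so it goes to the right ledge.

apply_moves(plan=[0, 0, 0, -0.148, 0, 0, 0, -0.147, -10, 17, 0, 0, -20, 33, 0, 0, -21, 34, 0, 0, -21, 34, 0, 0, -21, 34, 0, 0, -21, 34, 0, 0, -21, 34, 0, 0, -21, 34, 0, 0, -21, 34, 0, 0, -20, 33, 0, 0, -10, 16, 0, 0, 0, 0, 0, 0, 0, 0, 0, 0])

```text
time_s: 15.05
ee_pos: [0.5061, -0.3666, 0.2427]
eef_rot: [-3.141, 0.0, 0.127]
force: [0.0, 0.7, -2.4]
grip_width: 0.0089
grip_force: 25.0
```

```bash
python3 - <<'E'
from h import *
from station import camera
to(500.2,-364.5,95,6.5)
a=np.radians(96.5); o=np.array((444.1,-358.3)); R=np.array([[np.cos(a),np.sin(a)],[-np.sin(a),np.cos(a)]])
for n in("scene","top"):
    c=camera(n); w=cloud(c);P=w.reshape(-1,3)*1000; L=np.c_[(P[:,:2]-o)@R.T,P[:,2]]
    k=(abs(L[:,0]+12)<40)&(abs(L[:,1]+55)<60)&(L[:,2]>165)&(L[:,2]<210); print(n,"tile face",k.sum(),np.median(L[k,0]).round(1),"y",np.percentile(L[k,1],[1,99]).round(1))
    k=(L[:,0]>0)&(L[:,0]<16)&(abs(L[:,1])<115)&(L[:,2]>19)&(L[:,2]<30); print("lip",k.sum(),np.median(L[k],0).round(1),np.polyfit(L[k,1],L[k,0],1).round(3))
E
```

```text
t 15.05 at [ 506.1 -366.6  242.7] yaw 7.3 7.3 spin opts [ 6.297  0.014 -6.27 ] | dx,dy,dz [ -5.6  -2.7 147.7]
scene tile face 291 -9.0 y [-112.5  -11.2]
lip 190 [ 9.6 -8.6 24.1] [1.000e-03 9.069e+00]
top tile face 44 -10.7 y [-109.2   -9.8]
lip 267 [ 6.6  0.8 22.7] [-1.000e-03  6.639e+00]
```

apply_moves(plan=[-5.5, -2.5, 10, 0.014, 0, 0, 30, 0, 0, 0, 30, 0, 0, 0, 30, 0, 0, 0, 25, 0, 0, 0, 15, 0, 0, 0, 5, 0, 0, 0, 0, 0])

```text
time_s: 15.95
ee_pos: [0.5008, -0.3648, 0.0982]
eef_rot: [3.142, -0.0, 0.114]
force: [-0.2, -0.8, -2.7]
grip_width: 0.009
grip_force: 25.0
```

apply_moves(plan=[0, 0, 3, 0, 0, 0, 2, 0, 0, 0, 2, 0, 0, 0, 0, 0, 0, 0, 0, 0])

```text
time_s: 16.45
ee_pos: [0.5005, -0.3652, 0.0911]
eef_rot: [3.141, -0.0, 0.114]
force: [1.4, 0.4, -3.1]
grip_width: 0.0091
grip_force: 25.0
```

apply_moves(plan=[0, 0, 1.5, 0, 0, 0, 1, 0, 0, 0, 0, 0, 0, 0, 0, 0])

```text
time_s: 16.85
ee_pos: [0.5004, -0.3651, 0.0884]
eef_rot: [-3.142, 0.0, 0.114]
force: [0.5, 0.2, -2.4]
grip_width: 0.0087
grip_force: 25.0
```

apply_moves(plan=[0, 0, 0.5, 0, 0, 0, 0, 0, 0, 0, 0, 0])

```text
time_s: 17.15
ee_pos: [0.5005, -0.3652, 0.0884]
eef_rot: [3.141, -0.0, 0.114]
force: [-3.5, 1.7, 4.6]
grip_width: 0.0088
grip_force: 25.0
```

apply_moves(plan=[0, 0, 0, 0, 0, 0, 0, 0, 0, 0, 0, 0, 0, 0, 0, 0], hand=-0.45)

```text
time_s: 17.55
ee_pos: [0.5005, -0.3652, 0.0878]
eef_rot: [-3.142, 0.0, 0.114]
force: [-0.8, -0.5, 0.0]
grip_width: 0.026
grip_force: 0.0
```

apply_moves(plan=[0, 3, 0, 0, 0, 3, 0, 0, 0, 3, 0, 0, 0, 3, 0, 0, 0, 3, 0, 0, 0, 3, 0, 0, 0, 3, 0, 0, 0, 3, 0, 0, 0, 3, 0, 0, 0, 2, 0, 0, 0, 2, 0, 0, 0, 0, 0, 0, 0, 0, 0, 0])

```text
time_s: 18.85
ee_pos: [0.504, -0.3959, 0.088]
eef_rot: [3.142, -0.0, 0.114]
force: [0.3, -0.5, 0.4]
grip_width: 0.0257
grip_force: 0.2
```

```bash
python3 - <<'E'
from h import *
from station import camera
c=camera("scene"); cv2.imwrite("pics/p1.png",cv2.resize(c["image"][80:240,80:240,::-1],None,fx=3,fy=3))
E
```

```text
(no output)
```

View pics/p1.png

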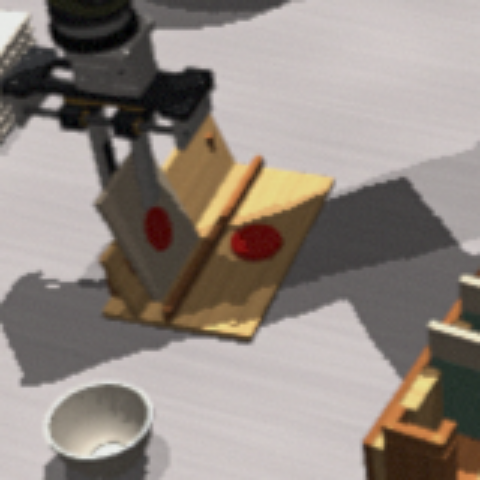

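The crop shows the tile leaning back on the board, red dot outward at about (158,230). I'll give it a small push, then let go.

apply_moves(plan=[0, 2, 0, 0, 0, 1, 0, 0, 0, 0, 0, 0])

```text
time_s: 19.2
ee_pos: [0.5043, -0.3991, 0.0879]
eef_rot: [3.142, -0.0, 0.114]
force: [-0.2, -0.9, 0.3]
grip_width: 0.0258
grip_force: 0.2
```

apply_moves(plan=[0, 0, 0, 0, 0, 0, 0, 0, 0, 0, 0, 0, 0, 0, 0, 0, 0, 0, -10, 0, 0, 0, -20, 0, 0, 0, -40, 0, 0, 0, -40, 0, 0, 0, -20, 0, 0, 0, 0, 0], hand=-0.15)

```text
time_s: 20.2
ee_pos: [0.5051, -0.3996, 0.2222]
eef_rot: [3.137, -0.004, 0.114]
force: [0.9, -1.4, 0.3]
grip_width: 0.0399
grip_force: 0.0
```

```bash
cat >> h.py <<'E'
LG={"R":((444.1,-358.3),96.5),"L":((463.1,358.),-95.7)}
def check(s):
    from station import camera
    o,yaw=LG[s]; a=np.radians(yaw); R=np.array([[np.cos(a),np.sin(a)],[-np.sin(a),np.cos(a)]])
    for n in("scene","top"):
        c=camera(n); w=cloud(c);P=w.reshape(-1,3)*1000; H=hsv(c).reshape(-1,3).astype(int)
        L=np.c_[(P[:,:2]-o)@R.T,P[:,2]]
        for y0 in(-55,55):
            k=(L[:,0]<0)&(L[:,0]>-70)&(abs(L[:,1]-y0)<56)&(L[:,2]>82)&(L[:,2]<125)&(H[:,1]<110)
            if k.sum()<20: continue
            d=(L[:,0]<5)&(L[:,0]>-60)&(abs(L[:,1]-y0)<50)&(L[:,2]>15)&(L[:,2]<110)&(H[:,1]>130)&((H[:,0]<6)|(H[:,0]>172)|(abs(H[:,0]-112)<15))
            A=np.c_[L[k,2]-10,L[k,1]-y0,np.ones(k.sum())]; f=np.linalg.lstsq(A,L[k,0],rcond=None)[0]
            print(s,n,"y0",y0,"n",k.sum(),"tilt %.1f twist %.1f footx %.1f"%(np.degrees(np.arctan(-f[0])),np.degrees(np.arctan(-f[1])),f[2]),"y",np.percentile(L[k,1],[1,99]).round(1),"ztop",L[k,2].max().round(1),"dot",d.sum(),L[d].mean(0).round(1) if d.sum() else "",np.median(H[d,0]) if d.sum() else "")
E
python3 - <<'E'
from h import *
check("R"); to(606.8,-2.5,220,86.7)
E
```

```text
R scene y0 -55 n 415 tilt 22.6 twist -0.7 footx -4.1 y [-106.2   -6. ] ztop 125.0 dot 106 [-25.5 -55.9  62.7] 2.0
R top y0 -55 n 442 tilt 22.1 twist 0.0 footx -6.9 y [-102.8   -5.6] ztop 124.9 dot 110 [-27.  -53.1  59. ] 2.5
t 20.3 at [ 504.2 -398.8  217.8] yaw 6.5 6.5 spin opts [ 4.884 -1.399 -7.683] | dx,dy,dz [401.5  79.6  -2.2]
```

apply_moves(plan=[0, 0, 0, -0.14, 0, 0, 0, -0.14, 0, 0, 0, -0.14, 0, 0, 0, -0.14, 0, 0, 0, -0.14, 0, 0, 0, -0.14, 0, 0, 0, -0.14, 0, 0, 0, -0.14, 0, 0, 0, -0.14, 0, 0, 0, -0.139])

```text
time_s: 21.3
ee_pos: [0.5039, -0.3986, 0.216]
eef_rot: [-3.139, -0.002, 1.519]
force: [0.6, -0.3, -0.6]
grip_width: 0.0399
grip_force: 0.0
```

apply_moves(plan=[20, 4, 0, 0, 40, 8, 0, 0, 40, 8, 0, 0, 40, 8, 0, 0, 40, 8, 0, 0, 40, 8, 0, 0, 40, 8, 0, 0, 40, 8, 0, 0, 40, 8, 0, 0, 40, 8, 0, 0, 21.5, 3.6, 0, 0, 0, 0, 0, 0, 0, 0, 0, 0])

```text
time_s: 22.6
ee_pos: [0.6065, -0.0022, 0.2171]
eef_rot: [-3.14, 0.0, 1.512]
force: [-0.7, -0.6, 0.6]
grip_width: 0.04
grip_force: 0.0
```

```bash
python3 - <<'E'
from h import *
from station import camera
to(606.8,-2.5,88.5,86.7)
c=camera("scene"); w=cloud(c);P=w.reshape(-1,3); H=hsv(c).reshape(-1,3).astype(int)
m=box(w,(.43,.7),(-.12,.12),(.122,.137))&(H[:,1]<90); Q=P[m]; Q=Q[np.argsort(Q[:,0])]
for g in np.split(Q,np.where(np.diff(Q[:,0])>.015)[0]+1):
    if len(g)>20: print("   tile",rect(g),g[:,2].mean().round(4))
E
```

```text
t 22.6 at [606.5  -2.2 217.1] yaw 86.6 86.6 spin opts [ 6.282e+00 -1.000e-03 -6.285e+00] | dx,dy,dz [ -0.3   0.3 128.6]
   tile (array([485.1,   5.5]), array([99.1, 14.2]), 86.4, 152) 0.128
   tile (array([545.2,   1.8]), array([98.7, 14.7]), 87.3, 179) 0.1283
   tile (array([607.2,  -1.7]), array([99. , 13.7]), 88.2, 191) 0.1287
```

apply_moves(plan=[0, 0, 28, 0, 0, 0, 40, 0, 0, 0, 40, 0, 0, 0, 15, 0, 0, 0, 5.5, 0, 0, 0, 0, 0, 0, 0, 0, 0])

```text
time_s: 23.35
ee_pos: [0.608, -0.003, 0.0914]
eef_rot: [3.139, 0.0, 1.512]
force: [-0.2, 0.7, -0.0]
grip_width: 0.0397
grip_force: 0.0
```

apply_moves(plan=[0, 0, 0, 0, 0, 0, 0, 0, 0, 0, 0, 0, 0, 0, 0, 0, 0, 0, 0, 0, 0, 0, 0, 0, 0, 0, 0, 0, 0, 0, 0, 0, 0, 0, 0, 0], hand=-1)

```text
time_s: 24.25
ee_pos: [0.6071, -0.0027, 0.0896]
eef_rot: [3.141, -0.0, 1.513]
force: [-1.0, -0.0, 3.9]
grip_width: 0.0089
grip_force: 25.0
```

apply_moves(plan=[0, 0, -3, 0, 0, 0, -7, 0, 0, 0, -15, 0, 0, 0, -25, 0, 0, 0, -30, 0, 0, 0, -30, 0, 0, 0, -30, 0, 0, 0, -15, 0, 0, 0, 0, 0])

```text
time_s: 25.15
ee_pos: [0.6077, -0.0027, 0.2479]
eef_rot: [3.137, 0.0, 1.513]
force: [-0.5, 0.6, -2.8]
grip_width: 0.0091
grip_force: 25.0
```

apply_moves(plan=[0, 0, 0, 0.14, 0, 0, 0, 0.14, 0, 0, 0, 0.14, 0, 0, 0, 0.14, 0, 0, 0, 0.14, 0, 0, 0, 0.14, 0, 0, 0, 0.14, 0, 0, 0, 0.14, 0, 0, 0, 0.14, 0, 0, 0, 0.14, 0, 0, 0, 0.14, 0, 0, 0, 0.14])

```text
time_s: 26.35
ee_pos: [0.6067, -0.0027, 0.2436]
eef_rot: [3.141, 0.001, -0.173]
force: [0.2, 0.3, -2.8]
grip_width: 0.0087
grip_force: 25.0
```

```bash
python3 - <<'E'
from h import *
c=dot(.607,-.0025,.16); to(391.5,-378.5,246,6.5); to(517.5,366,246,174.3)
E
```

```text
blue 89 [0.609 0.004 0.218]
red 0 
t 26.4 at [606.7  -2.7 243.6] yaw -10.4 -10.4 spin opts [ 5.988 -0.295 -6.579] | dx,dy,dz [-256.3  349.    -2.4]
t 26.4 at [606.7  -2.7 243.6] yaw -10.4 -10.4 spin opts [ 3.059 -3.224 -9.507] | dx,dy,dz [125.4 358.1  -2.4]
```

apply_moves(plan=[0, 0, 0, -0.147, 0, 0, 0, -0.147, 0, 0, 0, -0.147, 0, 0, 0, -0.147, 0, 0, 0, -0.147, 0, 0, 0, -0.147, 0, 0, 0, -0.147, 0, 0, 0, -0.147, 0, 0, 0, -0.147, 0, 0, 0, -0.147, 0, 0, 0, -0.147])

```text
time_s: 27.5
ee_pos: [0.6068, -0.0027, 0.2437]
eef_rot: [-3.14, 0.0, 1.459]
force: [0.3, 0.7, -2.4]
grip_width: 0.0087
grip_force: 25.0
```

apply_moves(plan=[0, 0, 0, -0.147, 0, 0, 0, -0.147, 0, 0, 0, -0.147, 0, 0, 0, -0.147, 0, 0, 0, -0.147, 0, 0, 0, -0.147, 0, 0, 0, -0.147, 0, 0, 0, -0.147, 0, 0, 0, -0.147, 0, 0, 0, -0.147, 0, 0, 0, -0.137])

```text
time_s: 28.6
ee_pos: [0.6068, -0.0027, 0.2438]
eef_rot: [-3.142, -0.001, 3.066]
force: [-0.4, 0.2, -3.1]
grip_width: 0.0087
grip_force: 25.0
```

apply_moves(plan=[6, 18, 0, 0, 12, 34, 0, 0, 12.5, 36, 0, 0, 12.5, 36, 0, 0, 12.5, 36, 0, 0, 12.5, 36, 0, 0, 12.5, 36, 0, 0, 12.5, 36, 0, 0, 12.5, 36, 0, 0, 12.5, 36, 0, 0, 7, 18, 0, 0, 0, 0, 0, 0, 0, 0, 0, 0])

```text
time_s: 29.9
ee_pos: [0.5129, 0.364, 0.244]
eef_rot: [-3.141, -0.001, 3.058]
force: [-0.8, -0.7, -3.1]
grip_width: 0.0088
grip_force: 25.0
```

```bash
cat >> h.py <<'E'
def hold(s,y0):
    from station import camera
    o,yaw=LG[s]; a=np.radians(yaw); R=np.array([[np.cos(a),np.sin(a)],[-np.sin(a),np.cos(a)]])
    t=R.T@np.array([-13.5,y0])+o; to(t[0],t[1],95,yaw-90 if s=="R" else yaw+270)
    for n in("scene","top"):
        c=camera(n); w=cloud(c);P=w.reshape(-1,3)*1000; L=np.c_[(P[:,:2]-o)@R.T,P[:,2]]
        k=(abs(L[:,0]+12)<40)&(abs(L[:,1]-y0)<65)&(L[:,2]>168)&(L[:,2]<210); print(n,"tile face",k.sum(),np.median(L[k,0]).round(1),"y",np.percentile(L[k,1],[1,99]).round(1))
        k=(L[:,0]>0)&(L[:,0]<16)&(abs(L[:,1])<115)&(L[:,2]>19)&(L[:,2]<30); print("lip",k.sum(),np.median(L[k],0).round(1),np.polyfit(L[k,1],L[k,0],1).round(3))
E
python3 -c "
from h import *
hold('L',55)"
```

```text
t 29.9 at [512.9 364.  244. ] yaw 175.2 175.2 spin opts [ 6.299  0.016 -6.267] | dx,dy,dz [ -6.    2.6 149. ]
scene tile face 66 -13.9 y [ 23.3 103.7]
lip 206 [ 7.   8.7 24.3] [2.000e-03 6.951e+00]
top tile face 46 -5.7 y [ 1.6 99.8]
lip 277 [ 9.3 -3.1 23.2] [1.000e-03 9.259e+00]
```

apply_moves(plan=[-6, 2.6, 10, 0.016, 0, 0, 30, 0, 0, 0, 30, 0, 0, 0, 30, 0, 0, 0, 25, 0, 0, 0, 15, 0, 0, 0, 5, 0, 0, 0, 3, 0, 0, 0, 0, 0, 0, 0, 0, 0])

```text
time_s: 31.0
ee_pos: [0.5195, 0.3669, 0.0976]
eef_rot: [3.141, 0.001, 3.041]
force: [-0.4, 0.1, -3.5]
grip_width: 0.0089
grip_force: 25.0
```

apply_moves(plan=[0, 0, 2, 0, 0, 0, 2, 0, 0, 0, 1.5, 0, 0, 0, 0, 0, 0, 0, 0, 0])

```text
time_s: 31.5
ee_pos: [0.519, 0.3667, 0.0909]
eef_rot: [-3.142, -0.0, 3.041]
force: [-0.3, 0.1, -3.4]
grip_width: 0.0089
grip_force: 25.0
```

apply_moves(plan=[0, 0, 1, 0, 0, 0, 0.5, 0, 0, 0, 0, 0, 0, 0, 0, 0])

```text
time_s: 31.9
ee_pos: [0.5191, 0.3667, 0.0896]
eef_rot: [3.141, 0.0, 3.041]
force: [-0.8, 0.7, 0.1]
grip_width: 0.0086
grip_force: 25.0
```

apply_moves(plan=[0, 0, 0.5, 0, 0, 0, 0, 0, 0, 0, 0, 0])

```text
time_s: 32.2
ee_pos: [0.5192, 0.3668, 0.0897]
eef_rot: [3.141, 0.001, 3.041]
force: [-2.6, -1.1, 5.4]
grip_width: 0.0086
grip_force: 25.0
```

apply_moves(plan=[0, 0, 0, 0, 0, 0, 0, 0, 0, 0, 0, 0, 0, 0, 0, 0], hand=-0.45)

```text
time_s: 32.6
ee_pos: [0.5191, 0.3667, 0.0889]
eef_rot: [-3.142, -0.0, 3.041]
force: [-0.3, -0.3, 0.7]
grip_width: 0.0258
grip_force: 0.0
```

apply_moves(plan=[0, 3, 0, 0, 0, 3, 0, 0, 0, 3, 0, 0, 0, 3, 0, 0, 0, 3, 0, 0, 0, 3, 0, 0, 0, 3, 0, 0, 0, 3, 0, 0, 0, 3, 0, 0, 0, 3, 0, 0, 0, 2, 0, 0, 0, 1.5, 0, 0, 0, 0, 0, 0, 0, 0, 0, 0])

```text
time_s: 34.0
ee_pos: [0.5224, 0.4, 0.0889]
eef_rot: [-3.142, -0.0, 3.041]
force: [-0.3, 0.1, -0.3]
grip_width: 0.0262
grip_force: 0.0
```

apply_moves(plan=[0, 0, 0, 0, 0, 0, 0, 0, 0, 0, 0, 0, 0, 0, 0, 0, 0, 0, -10, 0, 0, 0, -20, 0, 0, 0, -40, 0, 0, 0, -40, 0, 0, 0, -20, 0, 0, 0, 0, 0], hand=-0.15)

```text
time_s: 35.0
ee_pos: [0.5232, 0.4006, 0.2233]
eef_rot: [3.138, 0.005, 3.041]
force: [-0.2, 0.2, -0.7]
grip_width: 0.0398
grip_force: 0.0
```

```bash
python3 - <<'E'
from h import *
check("L"); to(544.9,1,220,86.7)
E
```

```text
L scene y0 55 n 257 tilt 21.9 twist 1.1 footx -5.1 y [  8.4 109.2] ztop 125.0 dot 37 [-26.1  53.9  58. ] 110.0
L top y0 55 n 501 tilt 20.5 twist -0.1 footx -5.6 y [  6.8 104.4] ztop 125.0 dot 0  
t 35.1 at [522.3 399.9 218.7] yaw 174.2 174.2 spin opts [ 7.811  1.528 -4.756] | dx,dy,dz [-396.9   45.5   -1.3]
```

apply_moves(plan=[0, 0, 0, 0.139, 0, 0, 0, 0.139, 0, 0, 0, 0.139, 0, 0, 0, 0.139, 0, 0, 0, 0.139, 0, 0, 0, 0.139, 0, 0, 0, 0.139, 0, 0, 0, 0.139, 0, 0, 0, 0.139, 0, 0, 0, 0.139, 0, 0, 0, 0.138])

```text
time_s: 36.2
ee_pos: [0.522, 0.3997, 0.217]
eef_rot: [-3.139, 0.002, 1.507]
force: [-0.5, -0.0, 0.0]
grip_width: 0.0402
grip_force: 0.0
```

apply_moves(plan=[-20, 2, 0, 0, -40, 4.5, 0, 0, -40, 4.5, 0, 0, -40, 4.5, 0, 0, -40, 4.5, 0, 0, -40, 4.5, 0, 0, -40, 4.5, 0, 0, -40, 4.5, 0, 0, -40, 4.5, 0, 0, -40, 4.5, 0, 0, -17, 3, 0, 0, 0, 0, 0, 0, 0, 0, 0, 0])

```text
time_s: 37.5
ee_pos: [0.5444, 0.0013, 0.2179]
eef_rot: [-3.14, -0.0, 1.512]
force: [0.3, 0.5, -0.4]
grip_width: 0.04
grip_force: 0.0
```

```bash
cat >> h.py <<'E'
def rack():
    from station import camera
    c=camera("scene"); w=cloud(c);P=w.reshape(-1,3); H=hsv(c).reshape(-1,3).astype(int)
    m=box(w,(.43,.7),(-.12,.12),(.122,.137))&(H[:,1]<90); Q=P[m]; Q=Q[np.argsort(Q[:,0])]
    for g in np.split(Q,np.where(np.diff(Q[:,0])>.015)[0]+1):
        if len(g)>20: print("   tile",rect(g),g[:,2].mean().round(4))
    m=box(w,(.25,.66),(.1,.24),(.015,.04)); print("bar",rect(P[m]))
E
python3 -c "
from h import *
to(544.9,1,88.5,86.7);rack()"
```

```text
t 37.5 at [544.4   1.3 217.9] yaw 86.6 86.6 spin opts [ 6.282e+00 -1.000e-03 -6.284e+00] | dx,dy,dz [ -0.3   0.5 129.4]
   tile (array([484.3,   5.1]), array([98.7, 15.1]), 87.2, 167) 0.1283
   tile (array([546.1,   0.9]), array([101.2,  13.6]), 85.2, 175) 0.1288
bar (array([451.7, 170. ]), array([ 24.8, 306.4]), 86.8, 788)
```

apply_moves(plan=[0, 0.5, 29, 0, 0, 0, 40, 0, 0, 0, 40, 0, 0, 0, 15, 0, 0, 0, 5.5, 0, 0, 0, 0, 0, 0, 0, 0, 0])

```text
time_s: 38.25
ee_pos: [0.5459, 0.0014, 0.0905]
eef_rot: [3.14, 0.0, 1.513]
force: [0.4, 0.5, -0.3]
grip_width: 0.0402
grip_force: 0.0
```

apply_moves(plan=[0, 0, 0, 0, 0, 0, 0, 0, 0, 0, 0, 0, 0, 0, 0, 0, 0, 0, 0, 0, 0, 0, 0, 0, 0, 0, 0, 0, 0, 0, 0, 0, 0, 0, 0, 0], hand=-1)

```text
time_s: 39.15
ee_pos: [0.5454, 0.001, 0.0896]
eef_rot: [3.141, 0.0, 1.513]
force: [-0.2, -0.7, 4.1]
grip_width: 0.0088
grip_force: 25.0
```

apply_moves(plan=[0, 0, -3, 0, 0, 0, -7, 0, 0, 0, -15, 0, 0, 0, -25, 0, 0, 0, -30, 0, 0, 0, -30, 0, 0, 0, -30, 0, 0, 0, -15, 0, 0, 0, 0, 0])

```text
time_s: 40.05
ee_pos: [0.5459, 0.001, 0.2468]
eef_rot: [3.138, 0.0, 1.513]
force: [0.2, 0.1, -2.7]
grip_width: 0.0085
grip_force: 25.0
```

apply_moves(plan=[0, 0, 0, 0.14, 0, 0, 0, 0.14, 0, 0, 0, 0.14, 0, 0, 0, 0.14, 0, 0, 0, 0.14, 0, 0, 0, 0.14, 0, 0, 0, 0.14, 0, 0, 0, 0.14, 0, 0, 0, 0.14, 0, 0, 0, 0.14, 0, 0, 0, 0.14, 0, 0, 0, 0.14])

```text
time_s: 41.25
ee_pos: [0.5448, 0.0011, 0.2431]
eef_rot: [3.141, 0.002, -0.173]
force: [0.0, 0.0, -2.1]
grip_width: 0.0093
grip_force: 25.0
```

```bash
python3 - <<'E'
from h import *
c=dot(.545,.001,.16); to(391.3,-378.5,246,6.5); to(410,377,246,174.3)
E
```

```text
blue 82 [0.547 0.007 0.216]
red 0 
t 41.3 at [544.9   1.  243.1] yaw -10.4 -10.4 spin opts [ 5.988 -0.295 -6.578] | dx,dy,dz [-195.5  359.7   -2.9]
t 41.3 at [544.9   1.  243.1] yaw -10.4 -10.4 spin opts [ 3.059 -3.224 -9.507] | dx,dy,dz [171.5 360.7  -2.9]
```

apply_moves(plan=[0, 0, 0, -0.147, 0, 0, 0, -0.147, 0, 0, 0, -0.147, 0, 0, 0, -0.147, 0, 0, 0, -0.147, 0, 0, 0, -0.147, 0, 0, 0, -0.147, 0, 0, 0, -0.147, 0, 0, 0, -0.147, 0, 0, 0, -0.147, 0, 0, 0, -0.147])

```text
time_s: 42.4
ee_pos: [0.545, 0.001, 0.2434]
eef_rot: [-3.14, 0.0, 1.459]
force: [0.7, 0.4, -2.2]
grip_width: 0.0088
grip_force: 25.0
```

apply_moves(plan=[0, 0, 0, -0.147, 0, 0, 0, -0.147, 0, 0, 0, -0.147, 0, 0, 0, -0.147, 0, 0, 0, -0.147, 0, 0, 0, -0.147, 0, 0, 0, -0.147, 0, 0, 0, -0.147, 0, 0, 0, -0.147, 0, 0, 0, -0.147, 0, 0, 0, -0.13])

```text
time_s: 43.5
ee_pos: [0.5449, 0.001, 0.2433]
eef_rot: [-3.142, -0.002, 3.059]
force: [-0.8, -0.7, -2.1]
grip_width: 0.0091
grip_force: 25.0
```

apply_moves(plan=[8, 18, 0, 0, 16, 34, 0, 0, 17, 36, 0, 0, 17, 36, 0, 0, 17, 36, 0, 0, 17, 36, 0, 0, 17, 36, 0, 0, 17, 36, 0, 0, 17, 36, 0, 0, 17, 36, 0, 0, 9, 18, 0, 0, 0, 0, 0, 0, 0, 0, 0, 0])

```text
time_s: 44.8
ee_pos: [0.4096, 0.3726, 0.2436]
eef_rot: [-3.14, -0.001, 3.052]
force: [0.3, -0.8, -1.7]
grip_width: 0.0087
grip_force: 25.0
```

```bash
python3 -c "
from h import *
hold('L',-55)"
```

```text
t 44.8 at [409.6 372.6 243.6] yaw 174.9 174.9 spin opts [ 6.293  0.01  -6.273] | dx,dy,dz [  0.4   4.2 148.6]
scene tile face 66 -12.3 y [-93.7   0.5]
lip 203 [ 6.9  6.  24.4] [3.000e-03 7.011e+00]
top tile face 101 -4.6 y [-31.4  -3.4]
lip 275 [ 9.7 -3.1 23.6] [1.000e-03 9.377e+00]
```

apply_moves(plan=[2.4, 3.7, 10, 0.01, 0, 0, 30, 0, 0, 0, 30, 0, 0, 0, 30, 0, 0, 0, 25, 0, 0, 0, 15, 0, 0, 0, 5, 0, 0, 0, 3, 0, 0, 0, 0, 0, 0, 0, 0, 0])

```text
time_s: 45.9
ee_pos: [0.4081, 0.3771, 0.0972]
eef_rot: [3.141, 0.001, 3.04]
force: [0.2, 0.4, -2.1]
grip_width: 0.0089
grip_force: 25.0
```

apply_moves(plan=[0, 0, 2, 0, 0, 0, 2, 0, 0, 0, 1.5, 0, 0, 0, 0.7, 0, 0, 0, 0, 0, 0, 0, 0, 0])

```text
time_s: 46.5
ee_pos: [0.4078, 0.3769, 0.0903]
eef_rot: [-3.142, 0.0, 3.04]
force: [0.5, -0.2, -1.3]
grip_width: 0.0089
grip_force: 25.0
```

apply_moves(plan=[0, 0, 0.5, 0, 0, 0, 0, 0, 0, 0, 0, 0])

```text
time_s: 46.8
ee_pos: [0.4078, 0.3769, 0.0898]
eef_rot: [-3.142, 0.0, 3.04]
force: [0.1, -1.0, -1.9]
grip_width: 0.009
grip_force: 25.0
```

apply_moves(plan=[0, 0, 0.7, 0, 0, 0, 0, 0, 0, 0, 0, 0])

```text
time_s: 47.1
ee_pos: [0.4079, 0.377, 0.0896]
eef_rot: [3.141, 0.0, 3.04]
force: [-2.4, -2.0, 5.2]
grip_width: 0.0089
grip_force: 25.0
```

apply_moves(plan=[0, 0, 0.4, 0, 0, 0, 0, 0, 0, 0, 0, 0])

```text
time_s: 47.4
ee_pos: [0.4079, 0.377, 0.0896]
eef_rot: [3.141, 0.001, 3.04]
force: [-3.3, -2.4, 10.1]
grip_width: 0.0089
grip_force: 25.0
```

apply_moves(plan=[0, 0, 0, 0, 0, 0, 0, 0, 0, 0, 0, 0, 0, 0, 0, 0], hand=-0.45)

```text
time_s: 47.8
ee_pos: [0.4078, 0.3769, 0.0885]
eef_rot: [-3.142, -0.0, 3.04]
force: [0.8, 0.2, -0.7]
grip_width: 0.0256
grip_force: 0.0
```

apply_moves(plan=[0, 3, 0, 0, 0, 3, 0, 0, 0, 3, 0, 0, 0, 3, 0, 0, 0, 3, 0, 0, 0, 3, 0, 0, 0, 3, 0, 0, 0, 3, 0, 0, 0, 3, 0, 0, 0, 3, 0, 0, 0, 2, 0, 0, 0, 1.5, 0, 0, 0, 0, 0, 0, 0, 0, 0, 0])

```text
time_s: 49.2
ee_pos: [0.4112, 0.4102, 0.0886]
eef_rot: [-3.142, -0.0, 3.04]
force: [0.0, -0.4, -0.4]
grip_width: 0.0259
grip_force: 0.0
```

apply_moves(plan=[0, 0, 0, 0, 0, 0, 0, 0, 0, 0, 0, 0, 0, 0, 0, 0, 0, 0, -10, 0, 0, 0, -20, 0, 0, 0, -40, 0, 0, 0, -40, 0, 0, 0, -20, 0, 0, 0, 0, 0], hand=-0.15)

```text
time_s: 50.2
ee_pos: [0.412, 0.4109, 0.2227]
eef_rot: [3.137, 0.004, 3.04]
force: [-0.2, 0.6, -0.4]
grip_width: 0.04
grip_force: 0.0
```

```bash
python3 - <<'E'
from h import *
check("L"); to(483,4.4,220,86.7)
E
```

```text
L scene y0 -55 n 221 tilt 23.8 twist 0.2 footx -2.1 y [-102.8   -2.8] ztop 125.0 dot 33 [-26.1 -57.9  58.5] 109.0
L scene y0 55 n 271 tilt 22.2 twist 1.3 footx -4.8 y [  9.6 109.7] ztop 125.0 dot 38 [-26.1  54.1  58. ] 110.0
L top y0 -55 n 553 tilt 21.7 twist 0.0 footx -4.0 y [-104.5   -6.7] ztop 125.0 dot 0  
L top y0 55 n 496 tilt 20.8 twist 0.0 footx -5.2 y [  6.8 104.4] ztop 125.0 dot 0  
t 50.3 at [411.1 410.1 218.6] yaw 174.2 174.2 spin opts [ 7.81   1.527 -4.757] | dx,dy,dz [-400.9   95.2   -1.4]
```

Both blue tiles rest on the left ledge. Now the last tile.

apply_moves(plan=[0, 0, 0, 0.139, 0, 0, 0, 0.139, 0, 0, 0, 0.139, 0, 0, 0, 0.139, 0, 0, 0, 0.139, 0, 0, 0, 0.139, 0, 0, 0, 0.139, 0, 0, 0, 0.139, 0, 0, 0, 0.139, 0, 0, 0, 0.139, 0, 0, 0, 0.137])

```text
time_s: 51.4
ee_pos: [0.4108, 0.4098, 0.217]
eef_rot: [-3.14, 0.002, 1.507]
force: [0.2, -0.3, 0.3]
grip_width: 0.0404
grip_force: 0.0
```

apply_moves(plan=[-20, 5, 0, 0, -40, 9.5, 0, 0, -40, 9.5, 0, 0, -40, 9.5, 0, 0, -40, 9.5, 0, 0, -40, 9.5, 0, 0, -40, 9.5, 0, 0, -40, 9.5, 0, 0, -40, 9.5, 0, 0, -40, 9.5, 0, 0, -21, 4.5, 0, 0, 0, 0, 0, 0, 0, 0, 0, 0])

```text
time_s: 52.7
ee_pos: [0.4824, 0.0045, 0.2177]
eef_rot: [-3.14, -0.0, 1.512]
force: [-0.3, -0.2, -0.3]
grip_width: 0.0398
grip_force: 0.0
```

```bash
python3 -c "
from h import *
to(483,4.4,88.5,86.7);rack()"
```

```text
t 52.7 at [482.4   4.5 217.7] yaw 86.6 86.6 spin opts [ 6.282e+00 -1.000e-03 -6.284e+00] | dx,dy,dz [-1.000e-01  6.000e-01  1.292e+02]
   tile (array([484.8,   5.2]), array([101. ,  14.7]), 87.5, 175) 0.1283
bar (array([465.6, 205.9]), array([ 24.6, 308.6]), 86.8, 803)
```

apply_moves(plan=[0, 0.6, 29, 0, 0, 0, 40, 0, 0, 0, 40, 0, 0, 0, 15, 0, 0, 0, 5.5, 0, 0, 0, 0, 0, 0, 0, 0, 0])

```text
time_s: 53.45
ee_pos: [0.4839, 0.0048, 0.0902]
eef_rot: [3.14, -0.0, 1.513]
force: [-0.3, -0.2, 0.2]
grip_width: 0.0398
grip_force: 0.0
```

apply_moves(plan=[0, 0, 0, 0, 0, 0, 0, 0, 0, 0, 0, 0, 0, 0, 0, 0, 0, 0, 0, 0, 0, 0, 0, 0, 0, 0, 0, 0, 0, 0, 0, 0, 0, 0, 0, 0], hand=-1)

```text
time_s: 54.35
ee_pos: [0.4835, 0.0043, 0.0893]
eef_rot: [3.141, 0.0, 1.513]
force: [-1.6, -0.3, 4.7]
grip_width: 0.009
grip_force: 25.0
```

apply_moves(plan=[0, 0, -3, 0, 0, 0, -7, 0, 0, 0, -15, 0, 0, 0, -25, 0, 0, 0, -30, 0, 0, 0, -30, 0, 0, 0, -30, 0, 0, 0, -15, 0, 0, 0, 0, 0])

```text
time_s: 55.25
ee_pos: [0.484, 0.0043, 0.2463]
eef_rot: [3.138, -0.0, 1.513]
force: [0.3, 0.3, -3.8]
grip_width: 0.0088
grip_force: 25.0
```

apply_moves(plan=[0, 0, 0, 0.14, 0, 0, 0, 0.14, 0, 0, 0, 0.14, 0, 0, 0, 0.14, 0, 0, 0, 0.14, 0, 0, 0, 0.14, 0, 0, 0, 0.14, 0, 0, 0, 0.14, 0, 0, 0, 0.14, 0, 0, 0, 0.14, 0, 0, 0, 0.14, 0, 0, 0, 0.14])

```text
time_s: 56.45
ee_pos: [0.4829, 0.0044, 0.2428]
eef_rot: [3.141, 0.002, -0.173]
force: [0.7, -0.3, -2.3]
grip_width: 0.0089
grip_force: 25.0
```

```bash
python3 - <<'E'
from h import *
c=dot(.483,.005,.16); to(390.5,-378,246,6.5)
E
```

```text
blue 0 
red 96 [0.485 0.011 0.216]
t 56.5 at [482.9   4.4 242.9] yaw -10.4 -10.4 spin opts [ 5.988 -0.295 -6.578] | dx,dy,dz [-135.1  369.5   -3.1]
```

apply_moves(plan=[0, 0, 0, -0.145, 0, 0, 0, -0.143, -7, 18, 0, 0, -13, 36, 0, 0, -13, 36, 0, 0, -13, 36, 0, 0, -13, 36, 0, 0, -13, 36, 0, 0, -13, 36, 0, 0, -13, 36, 0, 0, -13, 36, 0, 0, -13, 36, 0, 0, -11, 28, 0, 0, 0, 0, 0, 0, 0, 0, 0, 0])

```text
time_s: 58.0
ee_pos: [0.3935, -0.3792, 0.243]
eef_rot: [-3.14, 0.001, 0.122]
force: [-0.3, 0.0, -2.9]
grip_width: 0.0087
grip_force: 25.0
```

```bash
python3 -c "
from h import *
hold('R',55)"
```

```text
t 58.0 at [ 393.5 -379.2  243. ] yaw 7.0 7.0 spin opts [ 6.292  0.008 -6.275] | dx,dy,dz [ -2.4  -1.5 148. ]
scene tile face 242 -8.5 y [  2.2 102.5]
lip 179 [ 9.3 -4.4 24.4] [3.000e-03 8.879e+00]
top tile face 112 -9.5 y [ 3.5 36.9]
lip 275 [ 6.7  3.5 22.7] [-1.00e-03  6.81e+00]
```

apply_moves(plan=[-4, -1, 10, 0.008, 0, 0, 30, 0, 0, 0, 30, 0, 0, 0, 30, 0, 0, 0, 25, 0, 0, 0, 15, 0, 0, 0, 5, 0, 0, 0, 3, 0, 0, 0, 0, 0, 0, 0, 0, 0])

```text
time_s: 59.1
ee_pos: [0.3902, -0.3789, 0.097]
eef_rot: [3.14, -0.001, 0.113]
force: [-0.4, -1.0, -2.5]
grip_width: 0.0086
grip_force: 25.0
```

apply_moves(plan=[0, 0, 2, 0, 0, 0, 2, 0, 0, 0, 1.5, 0, 0, 0, 0.7, 0, 0, 0, 0.5, 0, 0, 0, 0, 0, 0, 0, 0, 0])

```text
time_s: 59.8
ee_pos: [0.3899, -0.3787, 0.0895]
eef_rot: [3.141, -0.0, 0.113]
force: [0.4, 0.6, -2.7]
grip_width: 0.0081
grip_force: 25.0
```

apply_moves(plan=[0, 0, 0.5, 0, 0, 0, 0, 0, 0, 0, 0, 0])

```text
time_s: 60.1
ee_pos: [0.39, -0.3788, 0.0893]
eef_rot: [3.141, -0.0, 0.113]
force: [-2.1, 1.2, 4.3]
grip_width: 0.0087
grip_force: 25.0
```

apply_moves(plan=[0, 0, 0, 0, 0, 0, 0, 0, 0, 0, 0, 0, 0, 0, 0, 0], hand=-0.45)

```text
time_s: 60.5
ee_pos: [0.3899, -0.3787, 0.0889]
eef_rot: [-3.142, 0.0, 0.113]
force: [-0.1, 0.7, -0.0]
grip_width: 0.0257
grip_force: 0.0
```

apply_moves(plan=[0, 3, 0, 0, 0, 3, 0, 0, 0, 3, 0, 0, 0, 3, 0, 0, 0, 3, 0, 0, 0, 3, 0, 0, 0, 3, 0, 0, 0, 3, 0, 0, 0, 3, 0, 0, 0, 3, 0, 0, 0, 2, 0, 0, 0, 1, 0, 0, 0, 0, 0, 0, 0, 0, 0, 0])

```text
time_s: 61.9
ee_pos: [0.3936, -0.4115, 0.089]
eef_rot: [3.142, 0.0, 0.113]
force: [-0.0, -0.8, 0.2]
grip_width: 0.0258
grip_force: 0.2
```

apply_moves(plan=[0, 0, 0, 0, 0, 0, 0, 0, 0, 0, 0, 0, 0, 0, 0, 0, 0, 0, -10, 0, 0, 0, -20, 0, 0, 0, -40, 0, 0, 0, -40, 0, 0, 0, -20, 0, 0, 0, 0, 0], hand=-0.15)

```text
time_s: 62.9
ee_pos: [0.3943, -0.4123, 0.223]
eef_rot: [3.137, -0.003, 0.113]
force: [-0.3, -0.0, -0.2]
grip_width: 0.0399
grip_force: 0.0
```

```bash
python3 - <<'E'
from h import *
from station import camera
check("R")
for n in("scene","top"):
    w=cloud(camera(n));P=w.reshape(-1,3); m=box(w,(.25,.75),(.1,.26),(.02,.036)); print(n,"bar",rect(P[m]),P[m,2].mean())
to(465,205,200,176.8)
E
```

```text
R scene y0 -55 n 418 tilt 22.6 twist -0.5 footx -4.0 y [-106.5   -5.7] ztop 124.9 dot 109 [-25.6 -55.8  62.4] 2.0
R scene y0 55 n 346 tilt 21.9 twist -0.7 footx -4.7 y [  4.4 104.6] ztop 124.7 dot 91 [-25.8  55.4  62.2] 1.0
R top y0 -55 n 593 tilt 24.3 twist 0.1 footx -3.2 y [-102.4   -5.6] ztop 124.9 dot 111 [-26.6 -53.2  58.9] 2.0
R top y0 55 n 507 tilt 22.2 twist -0.8 footx -6.9 y [  7.3 106.3] ztop 124.4 dot 115 [-27.   58.8  59. ] 2.0
scene bar (array([524.2, 210.9]), array([419.7,  62.8]), 4.7, 769) 0.027948502867727633
top bar (array([523.9, 209.9]), array([421.2,  67.1]), 5.4, 967) 0.02724717514813921
t 63.1 at [ 393.3 -411.1  217.8] yaw 6.5 6.5 spin opts [ 3.31  -2.973 -9.256] | dx,dy,dz [-37.2 619.2  17.8]
```

apply_moves(plan=[0, 0, 0, 0.085, 0, 0, 0, 0.084, 1, -20, 0, 0, 2, -40, 0, 0, 2.3, -40, 0, 0, 2.3, -40, 0, 0, 2.3, -40, 0, 0, 2.3, -40, 0, 0, 2.3, -40, 0, 0, 2.3, -40, 0, 0, 2.3, -40, 0, 0, 2.3, -40, 0, 0, 2.3, -40, 0, 0, 2.3, -40, 0, 0, 2.3, -40, 0, 0, 2.3, -40, 0, 0, 2.3, -40, 0, 0, 2.3, -38, 0, 0], hand=0.2)

```text
time_s: 64.9
ee_pos: [0.463, 0.2053, 0.2179]
eef_rot: [3.141, 0.002, -0.056]
force: [0.6, -0.3, 0.4]
grip_width: 0.0562
grip_force: 0.0
```

apply_moves(plan=[0, 0, 0, 0, 0, 0, 0, 0])

```text
time_s: 65.1
ee_pos: [0.4629, 0.2037, 0.2178]
eef_rot: [3.141, 0.002, -0.055]
force: [-0.6, -0.9, 0.0]
grip_width: 0.0564
grip_force: 0.0
```

```bash
python3 - <<'E'
from h import *
from station import camera
to(463.4,203.8,5,-3.2)
for n in("scene","top"):
    c=camera(n); w=cloud(c);P=w.reshape(-1,3); m=box(w,(.25,.66),(.1,.24),(.015,.036)); print(n,"bar",rect(P[m]))
    for x in((.41,.46),(.70,.76)):
        m=box(w,x,(-.06,.06),(.139,.156)); print("  cheeks",rect(P[m]),np.percentile(P[m],[2,98],axis=0).round(4).tolist())
        m=box(w,x,(-.06,.06),(.128,.139)); print("  seat",m.sum(),rect(P[m]),np.median(P[m,2]).round(4))
cv2.imwrite("pics/r1.png",cv2.resize(c["image"][120:270,190:320,::-1],None,fx=4,fy=4))
E
```

```text
t 65.1 at [462.9 203.7 217.8] yaw -3.1 -3.1 spin opts [ 6.284e+00  1.000e-03 -6.282e+00] | dx,dy,dz [ 4.000e-01 -1.000e-01  2.128e+02]
scene bar (array([466.4, 205.9]), array([ 24.7, 304.8]), 86.7, 802)
  cheeks (array([424.3,   8.8]), array([50.6, 28.2]), 87.3, 125) [[0.4119, -0.0145, 0.1407], [0.4377, 0.0333, 0.1537]]
  seat 106 (array([427.1,   9.2]), array([51.8, 25.2]), 85.4, 106) 0.1346
  cheeks (array([729.9,  -9. ]), array([51.2, 26.9]), 86.1, 193) [[0.7169, -0.0337, 0.1399], [0.7425, 0.0157, 0.1535]]
  seat 97 (array([728.9,  -8.6]), array([50.7, 28.2]), 86.3, 97) 0.1333
top bar (array([462.9, 203.9]), array([ 24.9, 302.3]), 86.8, 659)
  cheeks (array([422. ,   7.3]), array([49.3, 23.1]), 87.4, 120) [[0.4104, -0.0168, 0.1452], [0.4342, 0.0302, 0.1528]]
  seat 88 (array([426.8,   0.9]), array([15. , 40.1]), 0.6, 88) 0.1334
  cheeks (array([728., -11.]), array([49.5, 24.9]), 86.6, 120) [[0.7147, -0.0352, 0.1398], [0.7405, 0.0129, 0.1525]]
  seat 99 (array([724. , -11.9]), array([19.7, 50.5]), 3.3, 99) 0.1333
```

View pics/r1.png

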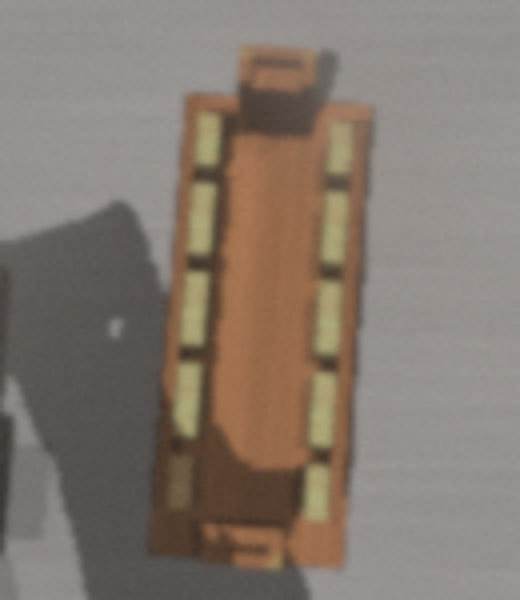

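The top crop shows the rack empty, with its two end posts' seats at about (279,75) and (240,545); the bar lies on the table 14 mm in x and 36 mm in y from where I set it. Picking it up.

apply_moves(plan=[0.5, 0, 20, 0.001, 0, 0, 40, 0, 0, 0, 40, 0, 0, 0, 40, 0, 0, 0, 40, 0, 0, 0, 20, 0, 0, 0, 9, 0, 0, 0, 3, 0, 0, 0, 0, 0, 0, 0, 0, 0])

```text
time_s: 66.2
ee_pos: [0.4646, 0.2036, 0.0081]
eef_rot: [-3.141, -0.002, -0.057]
force: [-0.3, -0.6, -0.3]
grip_width: 0.0565
grip_force: 0.0
```

apply_moves(plan=[0, 0, 0, 0, 0, 0, 0, 0, 0, 0, 0, 0, 0, 0, 0, 0, 0, 0, 0, 0, 0, 0, 0, 0, 0, 0, 0, 0, 0, 0, 0, 0, 0, 0, 0, 0], hand=-1, squeeze=30)

```text
time_s: 67.1
ee_pos: [0.4639, 0.2035, 0.007]
eef_rot: [-3.142, -0.0, -0.057]
force: [-1.1, -0.2, 3.5]
grip_width: 0.0237
grip_force: 30.0
```

apply_moves(plan=[0, 0, -3, 0, 0, 0, -10, 0, 0, 0, -25, 0, 0, 0, -40, 0, 0, 0, -40, 0, 0, 0, -40, 0, 0, 0, -40, 0, 0, 0, -10, 0, 0, 0, 0, 0, 0, 0, 0, 0])

```text
time_s: 68.1
ee_pos: [0.4634, 0.2033, 0.2136]
eef_rot: [3.141, 0.002, -0.057]
force: [-0.7, 0.7, -1.7]
grip_width: 0.0238
grip_force: 30.0
```

```bash
python3 -c "
from h import *
to(575,-1.5,150,-3.3)"
```

```text
t 68.1 at [463.4 203.3 213.6] yaw -3.3 -3.3 spin opts [ 6.284  0.    -6.283] | dx,dy,dz [123.2 198.   63.6]
```

apply_moves(plan=[8, 12, 0, 0, 17, 28, 0, 0, 20, 32, 0, 0, 20, 32, 0, 0, 20, 32, 0, 0, 20, 32, 0, 0, 12, 20, 0, 0, 6, 10, 0, 0, 0, 0, 0, 0, 0, 0, 20, 0, 0, 0, 15, 0, 0, 0, 0, 0, 0, 0, 0, 0])

```text
time_s: 69.4
ee_pos: [0.5752, -0.0004, 0.1803]
eef_rot: [-3.141, 0.0, -0.056]
force: [0.6, 0.4, 0.2]
grip_width: 0.0239
grip_force: 30.0
```

```bash
python3 - <<'E'
from h import *
from station import camera
to(575,-1.5,141,-3.3)
for n in("scene","top"):
    c=camera(n); w=cloud(c);P=w.reshape(-1,3)
    m=box(w,(.40,.75),(-.06,.06),(.188,.207)); print(n,"bar top",rect(P[m]),np.median(P[m,2]))
    for x in((.55,.60),(.41,.47),(.69,.74)):
        k=m&(P[:,0]>x[0])&(P[:,0]<x[1]); print(k.sum(),P[k].mean(0).round(4),np.percentile(P[k,0],[1,99]).round(4)) if k.sum() else 0
E
```

```text
t 69.4 at [ 5.752e+02 -4.000e-01  1.803e+02] yaw -3.2 -3.2 spin opts [ 6.285e+00  1.000e-03 -6.282e+00] | dx,dy,dz [-0.2  1.1 39.3]
scene bar top (array([ 5.952e+02, -5.000e-01]), array([ 48.3, 268.1]), 82.1, 815) 0.20128121865896498
194 [0.5813 0.0033 0.2003] [0.5523 0.5999]
7 [0.4652 0.0116 0.1992] [0.4614 0.4687]
194 [ 0.7124 -0.0037  0.1993] [0.6904 0.7287]
top bar top (array([631.4,  -3.5]), array([ 24. , 187.4]), 86.8, 278) 0.20095008390091085
30 [5.529e-01 3.000e-04 2.008e-01] [0.5502 0.5556]
138 [ 0.7078 -0.0077  0.2012] [0.6913 0.7246]
```

apply_moves(plan=[0.5, 1.2, 10, 0.001, 0, 0, 10, 0, 0, 0, 8, 0, 0, 0, 5, 0, 0, 0, 3, 0, 0, 0, 0, 0, 0, 0, 0, 0])

```text
time_s: 70.2
ee_pos: [0.576, -0.0024, 0.1442]
eef_rot: [3.142, -0.0, -0.058]
force: [-0.8, 0.0, -1.3]
grip_width: 0.0239
grip_force: 30.0
```

apply_moves(plan=[0, 0, 1.5, 0, 0, 0, 1, 0, 0, 0, 0, 0, 0, 0, 0, 0])

```text
time_s: 70.6
ee_pos: [0.5759, -0.0024, 0.1415]
eef_rot: [3.142, -0.0, -0.058]
force: [-0.3, -0.1, -2.3]
grip_width: 0.0242
grip_force: 30.0
```

apply_moves(plan=[0, 0, 0.7, 0, 0, 0, 0.3, 0, 0, 0, 0, 0, 0, 0, 0, 0])

```text
time_s: 71.0
ee_pos: [0.5759, -0.0024, 0.141]
eef_rot: [3.142, -0.001, -0.058]
force: [-2.6, 0.5, 5.7]
grip_width: 0.0239
grip_force: 30.0
```

apply_moves(plan=[0, 0, 0, 0, 0, 0, 0, 0, 0, 0, 0, 0, 0, 0, 0, 0, 0, 0, 0, 0, 0, 0, -5, 0, 0, 0, -15, 0, 0, 0, -35, 0, 0, 0, -40, 0, 0, 0, -25, 0, 0, 0, 0, 0], hand=0.2)

```text
time_s: 72.1
ee_pos: [0.5769, -0.0025, 0.2647]
eef_rot: [3.141, -0.007, -0.058]
force: [0.8, 0.1, 0.3]
grip_width: 0.0564
grip_force: 0.0
```

apply_moves(plan=[-30, 0, -10, 0, -40, 0, 0, 0, -40, 0, 0, 0, -40, 0, 0, 0, -40, 0, 0, 0, -30, 0, 0, 0, 0, 0, 0, 0])

```text
time_s: 72.8
ee_pos: [0.354, 0.0106, 0.2704]
eef_rot: [3.142, -0.001, -0.058]
force: [0.1, -1.1, 0.6]
grip_width: 0.0566
grip_force: 0.0
```

```bash
python3 - <<'E'
from h import *
from station import camera,monitor
print(monitor.get_obs()["ee_pos"])
for n in("scene","top"):
    c=camera(n); w=cloud(c);P=w.reshape(-1,3); cv2.imwrite(f"pics/end_{n}.png",cv2.resize(c["image"][:,:,::-1],(800,600)))
    m=box(w,(.2,.8),(-.12,.12),(.152,.175)); print("bar top",rect(P[m]),np.median(P[m,2]))
    m=box(w,(.46,.68),(-.12,.12),(.152,.175)); print("bar mid",rect(P[m]),np.median(P[m,2]),P[m,2].min(),P[m,2].max())
check("L");check("R")
E
```

```text
[0.35401358 0.0105842  0.27044237]
bar top (array([579. ,   0.7]), array([ 47.6, 328.6]), 86.5, 1010) 0.1621042322403876
bar mid (array([5.698e+02, 3.000e-01]), array([ 25.1, 220.9]), 86.7, 677) 0.1622805943827957 0.15204620957819254 0.1665625271929063
bar top (array([573. ,   4.3]), array([ 44.7, 321.7]), 88.6, 1168) 0.1611812546495928
bar mid (array([570.4,  -1.9]), array([ 24.1, 219.9]), 86.8, 851) 0.1612049690674895 0.15423593386027 0.16547431267448737
L scene y0 -55 n 230 tilt 23.9 twist 0.2 footx -1.9 y [-102.    -3.3] ztop 125.0 dot 35 [-26.3 -57.9  58.6] 109.0
L scene y0 55 n 260 tilt 21.6 twist 1.1 footx -5.7 y [  8.8 108.5] ztop 125.0 dot 36 [-26.4  54.1  58.7] 110.0
L top y0 -55 n 549 tilt 21.7 twist -0.2 footx -4.1 y [-104.4   -6.5] ztop 125.0 dot 0  
L top y0 55 n 510 tilt 21.0 twist -0.0 footx -4.7 y [  6.9 104.5] ztop 125.0 dot 0  
R scene y0 -55 n 425 tilt 22.9 twist -0.8 footx -3.4 y [-106.7   -6.2] ztop 124.9 dot 109 [-25.5 -55.8  62. ] 1.0
R scene y0 55 n 358 tilt 22.8 twist -0.5 footx -3.2 y [  4.5 104.8] ztop 125.0 dot 92 [-25.9  55.4  62.3] 1.0
R top y0 -55 n 580 tilt 24.4 twist -0.0 footx -3.1 y [-102.4   -5.7] ztop 124.8 dot 122 [-26.4 -53.6  58.2] 1.0
R top y0 55 n 620 tilt 23.8 twist -0.2 footx -3.9 y [  7.3 106.1] ztop 124.8 dot 123 [-27.   57.6  58.6] 2.0
```

View pics/end_scene.png

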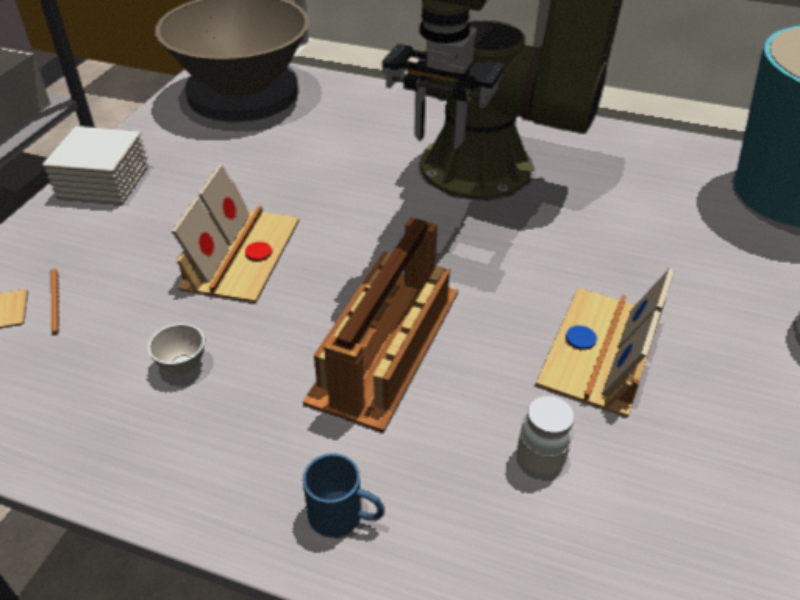

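View pics/end_top.png

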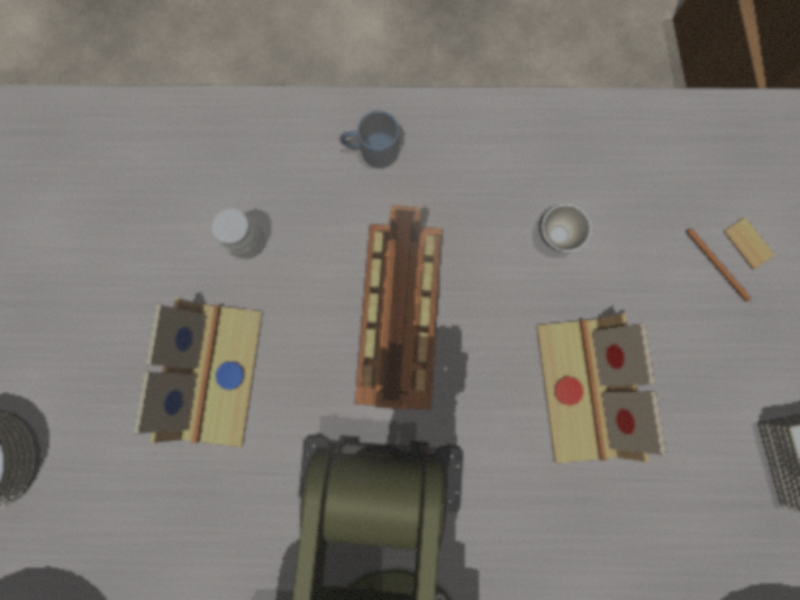

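Both views show all four tiles leaning on the right ledges: red dots at (206,243) and (229,208) in the scene view, blue at (184,339) and (173,403) in the top view. The bar is back in its seats with its top at 162 mm, the jar and bowl are where they were, and the arm is clear.

```bash
python3 -c "
from station import ctrl
print(ctrl.hand_in())"
```

```text
the job is handed in; nothing more can be done
None
```

The job is handed in: two red tiles lean on the right ledge and two blue on the left, dots outward, the bar is back in its seats, and the jar and bowl were not touched (73 s on the clock); no verdict came back.

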